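Hang the rinsed bottle on the dryer and switch it on

ROBOT

A 6-joint arm with a two-finger parallel gripper is mounted at the origin on the work surface. World frame = base frame: x ahead of the robot, y to its left, z up, the work surface at z = 0. Lengths are in m, angles in rad, forces in N, time in s.
With the tool pointing down it reaches from about 0.375 to 0.975 m from the base axis. Payload 3.8 kg.
Tool frame: the origin (TCP) lies on the centre line of the jaws, within the pads' length; the fingertips stand 14 mm ahead of it and the grasp point (between the pads) lies 5 mm behind it; z points along the fingers, y is the line along which they close (so a half turn about z gives the same grasp; the last joint's range is limited). The gripper opens to 85 mm and grips with 20 to 120 N. Pads are 22 mm wide; open, the fingers measure 114 mm over their backs; the gripper's body (76 mm by 85 mm) begins 54 mm behind the grasp point. The pads swing forward as they close: fully open they stand 13 mm farther back than shut.
Start: joints at [1.272, 0.264, 1.604, -0, 1.274, -0.037], TCP at [0.175, 0.652, 0.245] pointing down, gripper open.
Joint ranges: [-2.63, 2.63], [-0.94, 2.18], [0.31, 2.57], [-1.31, 4.45], [0, 2.66], [-2.55, 2.55]. Speed limits (rad/s): [2.57, 2.57, 3.14, 3.14, 3.14, 3.14].

INTERFACE

Orientations are given as a rotation vector (axis times angle).
In Python, from workcell import bot, eyes, spot_in gives the robot as it stands.
- The arm moves only by the tool carry_out, never from a script. Its argument "series" is text: rows parted by semicolons, each of 4 numbers parted by spaces: the shift along the world's x, y, z in m, then the turn about the world's z in degrees. In form: tx ty tz roll; .... A call has 1 to 20 rows; each row shifts and turns the commanded pose from where the row before left it; what a row does not reach is not made up. A row lasts 1/8 s, in which the tool goes at most 62.5 mm and 10.7 degrees, less where a joint would pass 70% of its speed; a pose out of reach is approached as far as the arm can. A call is refused whole if a number of a shift passes 0.0625 or a number of a turn 10.7, either way. A call with a gripper value outside its range is refused whole. "jaw" is the gripper command: -1 is shut, 1 is fully open, values between are in proportion, set as the call begins (left out, the last holds). The fingers move at their own pace and stop on an object; "grip_force" is the grip in N (left out, the last holds). Time passes only in rows, so rows that do not move let the fingers close. It gives the time, the measured TCP pose, the force, the opening and the grip force at its end, in the units of the state.
- bot.read_state(): the state, without advancing time (a new reading comes with each control period).
- eyes.read_camera(name): name is "scene" or "top"; returns (picture, depth): 480x640x3 uint8, blue, green, red; 480x640 float32, m along the optical axis (not along the pixel's ray), 0 where there is no reading.
- eyes.get_calibration(name): a dict with "K" (3x3 intrinsics, pixels), "position" and "rotation" of the camera in the world. Camera axes: x right, y down, z forward; pixel columns grow to the right and rows downward; lengths in m; the calibration is good to about 2 mm. A picture is of the moment at which its call begins. get_calibration takes no time and is no camera call.
- bot.finish_job(): hands the job in; it is judged then, once.
Trained networks look in the newest picture that a camera, given by its name, has taken for a name from the list of things; names that differ only in an ending like _2 or _b are one class to them, and where a whole thing is asked for, a point or a joint stands for the part that bears it (a point fixed in the world has none). Each returns a list of dicts, best first, with "score" (0 to 1); they miss things now and then, are a little off and sometimes report something else, mostly with a low value. They report only what shows in the picture. A call takes as long as a camera call.
- spot_in(camera, target): "rect" ([centre column, centre row, width, height] in pixels, round what is visible of it).
The state is a dict: "time": time; "q": joint angles; "joint_vel": joint speeds; "joint_torque": joint torques, N m; "tool_pos": TCP position; "tcp_rot": TCP orientation; "wrist_force": force on the tool from outside, world axes, zero at the start; "torque": the same for the moment, N m; "width": opening from 0.0 (shut) to 1.0 (fully open); "grip_force": force on a finger pad.
Only numpy, scipy, OpenCV 4.12 (cv2) and the standard library are available. Lean on these libraries where they do the work, as an engineer would, in place of code of your own. Each camera call takes 0.05 s, during which the arm holds its last target. There are 200 camera calls.

TASK

The rinsed amber bottle lies draining in the sloped blue cradle. Pick it up, turn it upside down and lower it gently over the slim steel peg of the bottle dryer until its mouth rests on the peg's black collar, and only then let it go. After that, throw the dryer's red switch lever all the way over. Do not disturb the jar already drying, the brush pot or the two pigment jars.

Things in the scene. Friction and masses are not known exactly. Their poses are not given: they have to be found in the camera images.
- bottle_centre (a point): centre (half-way up, on the axis) of the loose amber glass bottle, 165 long, about 140 g. Its z axis runs from base to mouth, so z points down once it is upside down. Body 50 in diameter for 105 from the base, then a shoulder narrowing to a neck 27 in diameter and 38 long. Mass centre about 65 from the base. It starts lying in the cradle, neck 20 degrees below level
- bottle_mouth (a point): centre of the bottle's open mouth (rim), 82.5 along bottle z from its centre; same axes. The bore is 18 in diameter; the bottle is hollow for 60 from the mouth
- cradle: fixed blue cradle, plate 170 (x) by 90 (y) by 12; origin under its centre on the table, x towards the low neck end. Two V supports, 10 long, no higher than the bottle's axis, carry the bottle 62 and 145 from its base: 0 to 55 of the base end overhangs free, and 70 to 105 is free too. The bottle's base lies at x -75, its centre there 92 above the table
- dryer: fixed bottle dryer, white housing 210 (x) by 360 (y) by 50 high, origin under its centre on the table. Three pegs stand on it in a row along y at x +50, 115 apart, in any order: one slim, two wide (28 thick); on one wide peg a green jar is drying, its top 122 above the table. The switch lever stands at x -60, y 0
- slim_peg: the slim steel peg, 10 in diameter with a round tip, fixed on the dryer's top; origin under its black collar (40 in diameter, 12 high), z up. The peg stands 50 above the collar; its tip is 112 above the table
- peg_seat (a point): centre of the collar's upper face, on the slim peg's axis, 12 above the slim_peg origin and 62 above the table: here the bottle's mouth comes to rest
- jar: green glass jar, 60 in diameter and 60 high, loose, already hanging upside down on a wide peg; origin at the centre of its (now upper) bottom
- switch (a joint): angle of the dryer's toggle lever: 0 to 1.0 rad; near 0 (leaning to the dryer's -y) is off, 1.0 (leaning to the dryer's +y) is on. It stays where left; a push of about 1 to 2 N at the ball moves it
- switch_tip (a point): centre of the lever's red ball, 26 in diameter, on a 10 thick, 60 long steel rod pivoted 72 above the table; the ball is about 125 above the table at both ends of its swing and 132 half-way, moving 58 along the dryer's y. The block under it is 50 (x) by 70 (y), its top 75 above the table
- brush_pot: white pot of brushes, 84 in diameter, pot 110 high and brushes to 215, loose; origin under its centre
- pigment_a: blue pigment jar, 60 in diameter, 70 high, loose; origin under its centre
- pigment_b: red pigment jar, 60 in diameter, 70 high, loose; origin under its centre

How it is judged:
By the outcome, as a careful person would: the job done as asked, in the order asked, and still so for the second after the job is handed in, with the robot touching nothing.
It also fails if it takes over 54 s, if anything falls off the work surface, if the arm or the gripper's body presses on something with over 40 N, if the wrist force passes 120 N, or if a joint passes its speed limit or range.

## Working session

There is one attempt and no reset: what is moved stays moved. The work goes in short steps, Python scripts to look and compute and a tool call to move; the robot and the scene stay as the last step left them, time stands still between calls to the robot, and variables do not carry over. Pictures are saved under pics/ and viewed, at most 10 in all, crops included, and the job is handed in when it is done.

Besides the shell and the picture viewer there is one more tool, called after ">>>" by a JSON object that holds its "op" and its "data", one argument or row to a line. carry_out: Moves the arm, as the interface text tells. Its arguments: {"type":"object","properties":{"series":{"type":"string"},"jaw":{"type":"number"},"grip_force":{"type":"number"}},"required":["series"]}

```bash
mkdir -p pics; ls; cat > h.py <<'E'
import numpy as np, cv2
from workcell import bot, eyes, spot_in
def cloud(name):
    im,d=eyes.read_camera(name); c=eyes.get_calibration(name)
    K=np.array(c["K"]);R=np.array(c["rotation"]);p=np.array(c["position"])
    if R.shape!=(3,3): R=cv2.Rodrigues(R.astype(float))[0]
    v,u=np.mgrid[:480,:640]
    P=np.stack([(u-K[0,2])/K[0,0]*d,(v-K[1,2])/K[1,1]*d,d],-1)@R.T+p
    P[d==0]=np.nan
    return im,P
E
python3 - <<'E'
from h import *
for n in ("top","scene"):
    im,P=cloud(n); cv2.imwrite(f"pics/{n}0.png",im); np.save(f"{n}0.npy",P)
    print(n,eyes.get_calibration(n))
    for t in ("bottle_centre","cradle","dryer","slim_peg","jar","switch_tip","brush_pot","pigment_a"):
        for r in spot_in(n,t)[:3]:
            c,w=[int(x) for x in r["rect"][:2]],r["rect"]
            q=P[min(max(c[1],0),479),min(max(c[0],0),639)]
            print(t,np.round(w),round(r["score"],2),np.round(q,3))
print(bot.read_state())
E
```

```text
pics
top {'K': array([[521.19739122,   0.        , 322.7250804 ],
       [  0.        , 521.19739122, 233.6723516 ],
       [  0.        ,   0.        ,   1.        ]]), 'position': array([0.50904727, 0.12397235, 1.07909789]), 'rotation': array([-2.14231866,  2.18526032, -0.11609126])}
bottle_centre [145. 236.  76.  53.] 0.7 [0.63  0.494 0.007]
cradle [252. 295.  56.  88.] 0.93 [0.504 0.261 0.088]
dryer [474. 268. 200. 138.] 0.85 [ 0.55  -0.171  0.052]
slim_peg [415. 251.  23.  22.] 0.92 [ 0.584 -0.048  0.086]
slim_peg [503. 293.  27.  16.] 0.6 [ 0.499 -0.198  0.131]
slim_peg [253. 295.  57.  89.] 0.49 [0.504 0.26  0.086]
jar [537. 227.  43.  37.] 0.78 [ 0.621 -0.272  0.119]
switch_tip [500. 293.  27.  14.] 0.6 [ 0.501 -0.196  0.122]
switch_tip [417. 250.  19.  21.] 0.35 [ 0.582 -0.05   0.108]
brush_pot [146. 237.  76.  48.] 0.62 [0.63  0.494 0.007]
pigment_a [392. 169.  32.  34.] 0.92 [ 0.746 -0.012  0.07 ]
pigment_a [321. 176.  28.  32.] 0.75 [0.735 0.128 0.068]
scene {'K': array([[522.99972256,   0.        , 325.90848078],
       [  0.        , 522.99972256, 237.93554766],
       
[... 733 characters left out ...]
 0.064]
{'time': 0.9, 'q': array([ 1.27208358e+00,  2.63895384e-01,  1.60395468e+00, -6.02321174e-06,
        1.27366306e+00, -3.69310223e-02]), 'joint_vel': array([ 5.77963647e-04,  7.94565517e-04,  2.86763783e-06,  1.66998644e-03,
       -1.68852749e-04, -8.59358883e-04]), 'joint_torque': array([-1.89819024e-03, -5.15039170e+01, -3.67736363e+01, -1.52019334e-05,
        4.64021832e-04,  5.49153572e-05]), 'tool_pos': array([0.17472401, 0.6520252 , 0.24530735]), 'tcp_rot': array([4.10027390e-01, 3.11470107e+00, 1.21664039e-04]), 'wrist_force': array([0.36618913, 0.01357717, 0.34426024]), 'torque': array([ 0.01009239, -0.05584931,  0.01758082]), 'grip_force': 0.0, 'width': 1.0013340128233563}
```

View pics/top0.png

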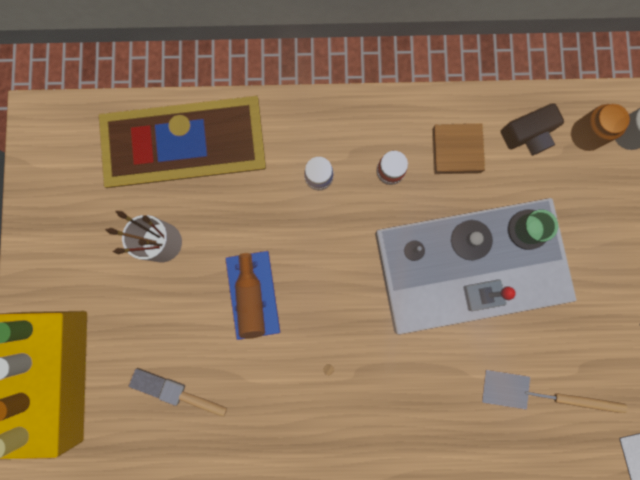

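View pics/scene0.png

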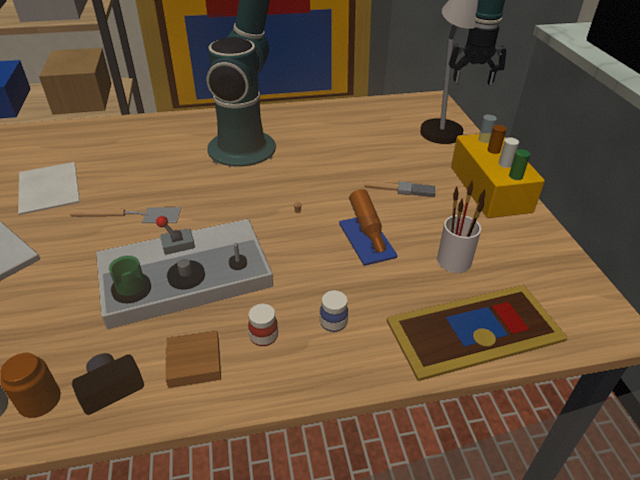

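```bash
cat > m.py <<'E'
from h import *
from scipy.optimize import least_squares
def bottle(sets):
    Q=np.concatenate(sets)
    def res(a):
        c,s=np.cos(a[2]),np.sin(a[2]); t=np.radians(20)
        d=np.array([c*np.cos(t),s*np.cos(t),-np.sin(t)]); b=np.array([a[0],a[1],.092])
        L=(Q-b)@d; r=np.linalg.norm(Q-b-L[:,None]*d,axis=1)
        k=(L>.008)&(L<.1)
        return np.where(k,r-.025,0)
    return least_squares(res,[.43,.26,0],loss="soft_l1",f_scale=.002),Q
if __name__=="__main__":
    S=[];
    for n in ("top","scene"):
        im=cv2.imread(f"pics/{n}0.png");P=np.load(f"{n}0.npy")
        h=cv2.cvtColor(im,cv2.COLOR_BGR2HSV)
        near=(abs(P[...,0]-.51)<.12)&(abs(P[...,1]-.26)<.08)
        m=near&(h[...,0]<15)&(h[...,1]>140)&(P[...,2]>.03)
        S.append(P[m]); f,_=bottle([P[m]]); print(n,m.sum(),f.x,np.sqrt(np.mean(f.fun**2)))
        print(" extents",np.percentile(P[m],[0.5,50,99.5],axis=0).round(3).tolist())
        b=near&(h[...,0]>100)&(h[...,0]<130)&(h[...,1]>120)&(abs(P[...,2]-.012)<.006)
        r=cv2.minAreaRect((P[b][:,:2]*1000).astype(np.float32)); print(" cradle",r)
        w=(np.hypot(P[...,0]-.583,P[...,1]+.048)<.03)
        for lo,hi in((.057,.068),(.07,.09),(.09,.105),(.105,.12)):
            q=P[w&(P[...,2]>lo)&(P[...,2]<hi)]; print(" peg",lo,len(q),q.mean(0).round(4) if len(q) else "",(q.min(0)+q.max(0)).round(4)/2 if len(q) else "")
        rd=((h[...,0]<6)|(h[...,0]>174))&(h[...,1]>170)&(np.hypot(P[...,0]-.5,P[...,1]+.2)<.05)&(P[...,2]>.09)
        q=P[rd]; print(" ball",len(q),q.mean(0).round(4),q.min(0).round(3),q.max(0).round(3))
        w=(np.hypot(P[...,0]-.63,P[...,1]+.275)<.06)&(P[...,2]>.11)&(P[...,2]<.13);q=P[w]
        print(" jar",(q.min(0)+q.max(0))/2,len(q))
    f,_=bottle(S); print("both",f.x,np.sqrt(np.mean(f.fun**2)))
E
python3 m.py
```

```text
top 1439 [0.42833442 0.26171149 0.13738071] 0.001265282413408224
 extents [[0.437, 0.242, 0.046], [0.495, 0.269, 0.091], [0.585, 0.29, 0.114]]
 cradle ((504.845458984375, 271.3138732910156), (164.63279724121094, 85.57516479492188), 7.7657551765441895)
 peg 0.057 291 [ 0.5851 -0.052   0.0614] [ 0.58545 -0.0527   0.06235]
 peg 0.07 10 [ 0.5843 -0.0491  0.0805] [ 0.58485 -0.0499   0.08055]
 peg 0.09 9 [ 0.584  -0.0503  0.0979] [ 0.5846  -0.05105  0.09825]
 peg 0.105 22 [ 0.5854 -0.0525  0.1099] [ 0.5854  -0.0531   0.11075]
 ball 71 [ 0.4994 -0.2066  0.138 ] [ 0.492 -0.215  0.134] [ 0.508 -0.199  0.143]
 jar [ 0.62283254 -0.2795887   0.11813793] 871
scene 1049 [0.42982175 0.26339105 0.12992155] 0.0013969206702372644
 extents [[0.44, 0.241, 0.031], [0.511, 0.269, 0.083], [0.588, 0.294, 0.114]]
 cradle ((508.7265625, 272.88140869140625), (167.7171173095703, 90.47974395751953), 7.969819068908691)
 peg 0.057 182 [ 0.589  -0.0524  0.0622] [ 0.586   -0.0523   0.06235]
 peg 0.07 29 [ 0.5883 -0.0526  0.0808] [ 0.58965 -0.0526   0.0807 ]
 peg 0.09 24 [ 0.5883 -0.0523  0.0979] [ 0.5879  -0.05245  0.0976 ]
 peg 0.105 16 [ 0.5865 -0.0523  0.109 ] [ 0.5867 -0.0523  0.1089]
 ball 72 [ 0.5061 -0.2061  0.1341] [ 0.496 -0.216  0.12 ] [ 0.513 -0.195  0.142]
 jar [ 0.62194809 -0.27884765  0.11848004] 599
both [0.42886671 0.26245307 0.13413682] 0.0013500123210988416
```

>>> {"op": "carry_out", "data": {
  "series": ".0343 -.0483 -.005 2.84;.0343 -.0483 -.005 2.84;.0343 -.0483 -.005 2.84;.0343 -.0483 -.005 2.84;.0343 -.0483 -.005 2.84;.0343 -.0483 -.005 2.84;.0343 -.0483 -.005 2.84;.0343 -.0483 -.005 2.84;0 0 -.02 0;0 0 0 0",
  "jaw": 1,
  "grip_force": 20
}}

```text
time: 2.15
tool_pos: [0.4483, 0.2642, 0.1838]
tcp_rot: [0.208, -3.131, 0.002]
wrist_force: [-0.9, -0.2, -0.7]
width: 1.005
grip_force: 0.0
```

>>> {"op": "carry_out", "data": {
  "series": ".001 .001 -.04 0;0 0 -.035 0;0 0 -.02 0;0 0 -.013 0;0 0 0 0"
}}

```text
time: 2.78
tool_pos: [0.4495, 0.267, 0.077]
tcp_rot: [0.213, -3.133, 0.001]
wrist_force: [-0.7, -0.3, 0.3]
width: 0.997
grip_force: 0.0
```

>>> {"op": "carry_out", "data": {
  "series": "0 0 0 0;0 0 0 0;0 0 0 0;0 0 0 0;0 0 0 0;0 0 0 0",
  "jaw": -1,
  "grip_force": 20
}}

```text
time: 3.52
tool_pos: [0.4508, 0.2665, 0.0783]
tcp_rot: [-0.211, 3.133, 0.0]
wrist_force: [-0.3, -4.1, 6.4]
width: 0.575
grip_force: 21.4
```

>>> {"op": "carry_out", "data": {
  "series": "0 0 .01 0;0 0 .02 0;0 0 .03 0;0 0 .03 0;0 0 .03 0;0 0 .03 0;0 0 .02 0;0 0 0 0;0 0 0 0;0 0 0 0;0 0 0 0"
}}

```text
time: 4.9
tool_pos: [0.4495, 0.2663, 0.2461]
tcp_rot: [0.211, -3.133, 0.001]
wrist_force: [-0.7, -0.4, -1.6]
width: 0.575
grip_force: 21.2
```

```bash
cat > ax.py <<'E'
from h import *
def axis(lo=.03,show=None):
    st=bot.read_state(); t=st["tool_pos"]; S=[]
    for n in ("top","scene"):
        im,P=cloud(n); h=cv2.cvtColor(im,cv2.COLOR_BGR2HSV)
        m=(np.linalg.norm(P[...,:2]-t[:2],axis=-1)<.19)&(h[...,0]<15)&(h[...,1]>140)&(P[...,2]>lo)&(P[...,2]<t[2]+.1)
        S.append(P[m]); cv2.imwrite(f"pics/{show}_{n}.png",im) if show else 0
    print("tcp",t.round(4),"w",round(st["width"],3),"F",st["wrist_force"].round(1))
    for q in S:
        if len(q)<30: print("few",len(q)); continue
        c=q.mean(0); v=np.linalg.svd(q-c)[2][0]; v*=-np.sign(v[2])
        print(len(q),c.round(4),"dir",v.round(3),"elev",np.degrees(np.arcsin(v[2])).round(1),"lo/hi",np.percentile(q,[1,99],axis=0).round(3).tolist())
    return S
E
python3 -c "
from ax import *
axis(show='lift')
a=cv2.imread('pics/lift_scene.png')[100:340,260:560];cv2.imwrite('pics/lift_c.png',cv2.resize(a,None,fx=2,fy=2))"
```

```text
tcp [0.4495 0.2663 0.2461] w 0.575 F [-0.7 -0.4 -1.6]
1324 [0.5247 0.2701 0.2437] dir [ 0.884  0.207 -0.419] elev -24.8 lo/hi [[0.472, 0.248, 0.213], [0.585, 0.292, 0.265]]
1210 [0.5155 0.2693 0.2449] dir [ 0.894  0.115 -0.433] elev -25.7 lo/hi [[0.443, 0.246, 0.197], [0.587, 0.295, 0.28]]
```

View pics/lift_c.png

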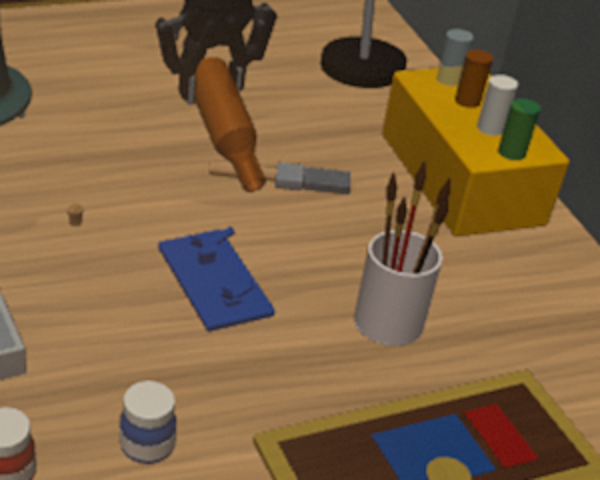

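>>> {"op": "carry_out", "data": {
  "series": "0 0 0 0;0 0 0 0",
  "jaw": 0.08
}}

```text
time: 5.25
tool_pos: [0.4501, 0.2666, 0.2473]
tcp_rot: [0.211, -3.134, 0.0]
wrist_force: [0.1, -0.5, -1.1]
width: 0.575
grip_force: 21.2
```

>>> {"op": "carry_out", "data": {
  "series": ".00515 -.0108 0 -8.86;.00515 -.0108 0 -8.86;.00515 -.0108 0 -8.86;.00515 -.0108 0 -8.86;.00515 -.0108 0 -8.86;.00515 -.0108 0 -8.86;.00515 -.0108 0 -8.86;.00515 -.0108 0 -8.86;.00515 -.0108 0 -8.86;.00515 -.0108 0 -8.86;0 0 -.03 0;0 0 -.04 0;0 0 -.04 0;0 0 -.025 0;0 0 -.01 0;0 0 0 0",
  "jaw": -1
}}

```text
time: 7.25
tool_pos: [0.5015, 0.1586, 0.1021]
tcp_rot: [-2.038, -2.391, 0.001]
wrist_force: [-0.5, 0.0, -1.2]
width: 0.575
grip_force: 21.3
```

```bash
python3 -c "
from ax import *
axis(lo=.008,show='pre')
a=cv2.imread('pics/pre_scene.png')[100:340,160:460];cv2.imwrite('pics/pre_c.png',cv2.resize(a,None,fx=2,fy=2))"
```

```text
tcp [0.5015 0.1586 0.1021] w 0.575 F [-0.5  0.  -1.2]
333 [0.5167 0.0495 0.0828] dir [ 0.091 -0.864 -0.496] elev -29.7 lo/hi [[0.5, 0.023, 0.067], [0.53, 0.074, 0.103]]
1036 [0.5226 0.0992 0.0993] dir [ 0.075 -0.909 -0.411] elev -24.3 lo/hi [[0.496, 0.027, 0.062], [0.537, 0.155, 0.136]]
```

View pics/pre_c.png

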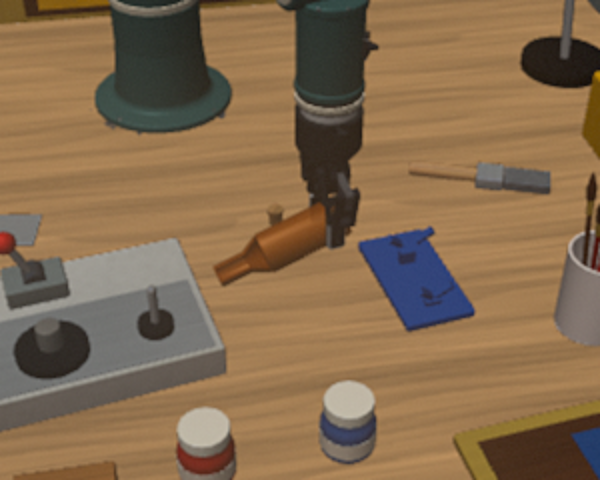

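>>> {"op": "carry_out", "data": {
  "series": "0 0 -.02 0;0 0 -.017 0;.0014 -.0088 0 0;.0014 -.0088 0 0;.0011 -.007 .0119 0;.0011 -.007 .0119 0;.0011 -.007 .0095 0;.0011 -.007 .0095 0;0 0 0 0;0 0 0 0"
}}

```text
time: 8.6
tool_pos: [0.5098, 0.1132, 0.1089]
tcp_rot: [2.037, 2.39, 0.004]
wrist_force: [0.2, 2.6, 0.9]
width: 0.577
grip_force: 21.3
```

```bash
python3 -c "
from ax import *
axis(lo=.008,show='arc')"
```

```text
tcp [0.5098 0.1132 0.1089] w 0.577 F [0.2 2.6 0.9]
few 0
929 [0.5291 0.0687 0.0864] dir [ 0.076 -0.696 -0.714] elev -45.6 lo/hi [[0.505, 0.012, 0.028], [0.542, 0.142, 0.146]]
```

Pivoting against the wall works (about 45° now); I'll continue the arc.

>>> {"op": "carry_out", "data": {
  "series": ".0014 -.0087 .008 0;.0014 -.0087 .008 0;.0016 -.0101 .0062 0;.0016 -.0101 .0062 0;.0018 -.0112 .0043 0;.0018 -.0112 .0043 0;.0013 -.0083 .0018 0;.0013 -.0083 .0018 0;.0016 -.0098 .0007 0;.0016 -.0098 .0007 0;0 0 0 0"
}}

```text
time: 10.07
tool_pos: [0.5242, 0.0159, 0.1499]
tcp_rot: [2.039, 2.39, -0.001]
wrist_force: [0.0, 0.8, -0.4]
width: 0.579
grip_force: 24.5
```

```bash
python3 -c "
from ax import *
axis(lo=.008,show='arc2')
a=cv2.imread('pics/arc2_scene.png')[100:340,160:460];cv2.imwrite('pics/arc2_c.png',cv2.resize(a,None,fx=2,fy=2))"
```

```text
tcp [0.5242 0.0159 0.1499] w 0.579 F [ 0.   0.8 -0.4]
few 0
670 [0.5385 0.0213 0.1088] dir [-0.001 -0.034 -0.999] elev -88.0 lo/hi [[0.513, -0.001, 0.025], [0.55, 0.05, 0.185]]
```

View pics/arc2_c.png

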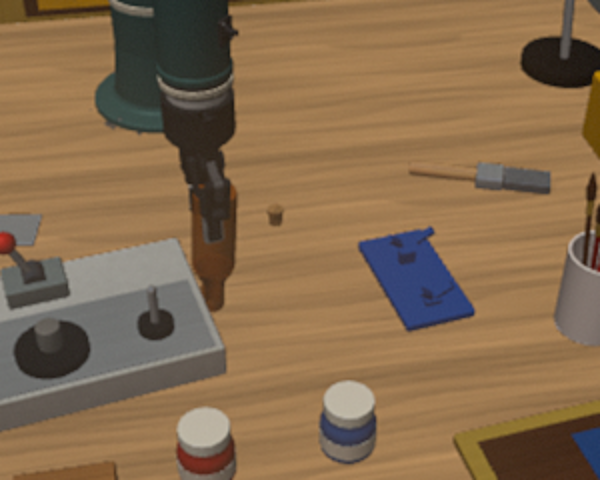

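>>> {"op": "carry_out", "data": {
  "series": "0 .002 .01 0;0 0 .03 0;0 0 .04 0;0 0 .035 0;.015 -.02 0 0;.02 -.025 0 0;.02 -.02 0 0;.005 -.01 0 0;0 0 0 0;0 0 0 0",
  "grip_force": 40
}}

```text
time: 11.42
tool_pos: [0.5835, -0.0558, 0.2645]
tcp_rot: [-2.037, -2.39, 0.001]
wrist_force: [-1.0, 0.7, -1.3]
width: 0.573
grip_force: 43.7
```

```bash
cat > fit.py <<'E'
from ax import *
from scipy.optimize import least_squares
S=axis(lo=.1,show='hang'); Q=np.concatenate(S)
zm=np.percentile(Q[:,2],.3); print("rim z",zm.round(4))
b=(Q[:,2]>zm+.075)&(Q[:,2]<zm+.115); n=(Q[:,2]>zm+.004)&(Q[:,2]<zm+.033)
def res(a):
    d=np.array([a[2],a[3],1]);d/=np.linalg.norm(d);o=np.array([a[0],a[1],zm])
    r=np.linalg.norm(np.cross(Q-o,d),axis=1); return np.r_[r[b]-.025,r[n]-.0135]
t=bot.read_state()["tool_pos"]
f=least_squares(res,[t[0],t[1],0,0],loss="soft_l1",f_scale=.002)
print(b.sum(),n.sum(),"mouth xy",f.x[:2].round(4),"tilt deg",np.degrees(f.x[2:]).round(1),"rms",np.sqrt(np.mean(f.fun**2)),"to peg",(np.array([.5858,-.0525])-f.x[:2]).round(4))
E
python3 fit.py
```

```text
tcp [ 0.5835 -0.0558  0.2645] w 0.573 F [-1.   0.7 -1.3]
376 [ 0.5551 -0.0814  0.2513] dir [-0.317 -0.699 -0.641] elev -39.9 lo/hi [[0.49, -0.214, 0.132], [0.599, -0.021, 0.3]]
1009 [ 0.5892 -0.0629  0.2168] dir [-0.367 -0.686 -0.628] elev -38.9 lo/hi [[0.5, -0.214, 0.125], [0.609, -0.021, 0.3]]
rim z 0.1219
367 251 mouth xy [ 0.4994 -0.2082] tilt deg [ 52.7 104.1] rms 0.015215316567414447 to peg [0.0864 0.1557]
```

```bash
sed -i 's/<.19)/<.06)/' ax.py; python3 fit.py
```

```text
tcp [ 0.5837 -0.0556  0.265 ] w 0.573 F [ 0.4  0.3 -1.2]
265 [ 0.5774 -0.031   0.2977] dir [ 0.96   0.281 -0.005] elev -0.3 lo/hi [[0.559, -0.044, 0.295], [0.599, -0.021, 0.301]]
911 [ 0.5984 -0.0476  0.2267] dir [ 0.016 -0.126 -0.992] elev -82.7 lo/hi [[0.574, -0.071, 0.14], [0.609, -0.021, 0.3]]
rim z 0.138
339 98 mouth xy [ 0.5821 -0.055 ] tilt deg [-0.6  4.2] rms 0.0014240540766726909 to peg [0.0037 0.0025]
```

>>> {"op": "carry_out", "data": {
  "series": ".0035 .001 0 0;0 0 0 0;0 0 -.012 0;0 0 -.01 0;0 0 -.01 0;0 0 -.01 0;0 0 0 0",
  "grip_force": 40
}}

```text
time: 12.5
tool_pos: [0.5868, -0.0551, 0.2214]
tcp_rot: [-2.036, -2.389, 0.002]
wrist_force: [1.2, 0.3, -0.9]
width: 0.575
grip_force: 43.7
```

```bash
python3 fit.py
python3 -c "
import cv2
a=cv2.imread('pics/hang_scene.png')[160:300,160:320];cv2.imwrite('pics/ins_c.png',cv2.resize(a,None,fx=4,fy=4,interpolation=2))"
```

```text
tcp [ 0.5868 -0.0551  0.2214] w 0.575 F [ 1.2  0.3 -0.9]
236 [ 0.5798 -0.0307  0.2541] dir [ 0.95   0.311 -0.018] elev -1.1 lo/hi [[0.561, -0.044, 0.251], [0.602, -0.02, 0.258]]
791 [ 0.6019 -0.0466  0.1866] dir [ 0.035 -0.141 -0.989] elev -81.7 lo/hi [[0.575, -0.07, 0.102], [0.612, -0.02, 0.258]]
rim z 0.1007
279 87 mouth xy [ 0.5858 -0.0546] tilt deg [-0.8  4.5] rms 0.0013308646831570144 to peg [0.     0.0021]
```

View pics/ins_c.png

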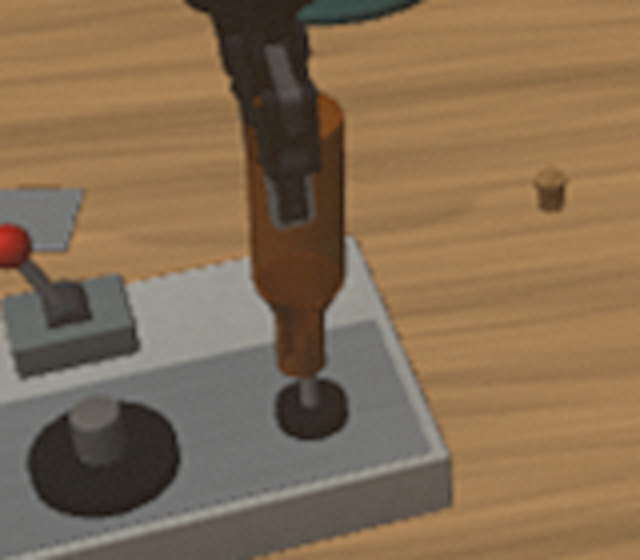

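>>> {"op": "carry_out", "data": {
  "series": "0 0 -.008 0;0 0 -.008 0;0 0 -.006 0;0 0 -.003 0;0 0 0 0"
}}

```text
time: 13.22
tool_pos: [0.5875, -0.0552, 0.1977]
tcp_rot: [-2.037, -2.391, 0.001]
wrist_force: [0.3, 0.9, -2.0]
width: 0.577
grip_force: 43.7
```

>>> {"op": "carry_out", "data": {
  "series": "0 0 -.002 0;0 0 -.002 0;0 0 0 0",
  "grip_force": 20
}}

```text
time: 13.6
tool_pos: [0.5876, -0.0552, 0.1939]
tcp_rot: [-2.038, -2.391, 0.0]
wrist_force: [1.0, 0.3, 0.2]
width: 0.571
grip_force: 43.7
```

>>> {"op": "carry_out", "data": {
  "series": "0 0 -.001 0;0 0 -.001 0;0 0 0 0;0 0 0 0"
}}

```text
time: 14.1
tool_pos: [0.5879, -0.0553, 0.1928]
tcp_rot: [2.037, 2.39, 0.0]
wrist_force: [-1.4, 0.1, 5.6]
width: 0.574
grip_force: 44.2
```

```bash
sed -i 's/lo=.1,/lo=.058,/; s/hang/seat/' fit.py; python3 fit.py
```

```text
tcp [ 0.5879 -0.0553  0.1928] w 0.574 F [-1.4  0.1  5.6]
211 [ 0.5806 -0.0309  0.2256] dir [ 0.953  0.302 -0.   ] elev -0.0 lo/hi [[0.563, -0.045, 0.222], [0.603, -0.022, 0.229]]
679 [ 0.6025 -0.0477  0.1563] dir [ 0.035 -0.144 -0.989] elev -81.5 lo/hi [[0.578, -0.07, 0.067], [0.613, -0.021, 0.228]]
rim z 0.0658
239 81 mouth xy [ 0.5868 -0.0549] tilt deg [-1.   4.2] rms 0.001396457270545266 to peg [-0.001   0.0024]
```

>>> {"op": "carry_out", "data": {
  "series": "0 0 0 0;0 0 0 0;0 0 0 0;0 0 0 0",
  "jaw": 0.25
}}

```text
time: 14.7
tool_pos: [0.5877, -0.0552, 0.1918]
tcp_rot: [-2.038, -2.391, 0.0]
wrist_force: [-0.1, -0.7, -0.5]
width: 0.623
grip_force: 0.0
```

>>> {"op": "carry_out", "data": {
  "series": "0 0 0 0;0 0 0 0;0 0 0 0;0 0 0 0",
  "jaw": 1
}}

```text
time: 15.2
tool_pos: [0.5877, -0.0552, 0.1921]
tcp_rot: [2.038, 2.391, 0.0]
wrist_force: [0.5, -0.3, 1.1]
width: 1.0
grip_force: 0.0
```

```bash
python3 fit.py
```

```text
tcp [ 0.5877 -0.0552  0.1921] w 1.0 F [ 0.5 -0.3  1.1]
33 [ 0.5814 -0.0343  0.2263] dir [ 0.934  0.356 -0.015] elev -0.9 lo/hi [[0.569, -0.041, 0.224], [0.594, -0.03, 0.229]]
711 [ 0.6048 -0.0608  0.1626] dir [ 0.004  0.12  -0.993] elev -83.1 lo/hi [[0.575, -0.078, 0.068], [0.621, -0.032, 0.242]]
rim z 0.0663
225 63 mouth xy [ 0.587  -0.0549] tilt deg [-0.3 -0.2] rms 0.0013884424672525658 to peg [-0.0012  0.0024]
```

>>> {"op": "carry_out", "data": {
  "series": "0 0 .02 0;0 0 .04 0;0 0 .05 0;0 0 0 0"
}}

```text
time: 15.8
tool_pos: [0.591, -0.0556, 0.3101]
tcp_rot: [2.031, 2.383, 0.011]
wrist_force: [0.2, 0.9, -0.8]
width: 0.997
grip_force: 0.0
```

>>> {"op": "carry_out", "data": {
  "series": "-.0205 -.048 0 0;-.0205 -.048 0 0;-.0205 -.048 0 0;-.0205 -.048 0 0;0 0 -.05 0;0 0 -.05 0;0 0 -.04 0;0 0 -.02 0;0 0 -.01 0;0 0 0 0;0 0 0 0",
  "jaw": -1
}}

```text
time: 17.18
tool_pos: [0.5067, -0.2477, 0.1335]
tcp_rot: [2.036, 2.389, 0.001]
wrist_force: [0.1, 0.4, 0.3]
width: -0.0
grip_force: 0.0
```

```bash
python3 -c "
from h import *
print(bot.read_state()['tool_pos'])
im,P=cloud('scene');a=im[160:320,80:280];cv2.imwrite('pics/sw_c.png',cv2.resize(a,None,fx=3,fy=3))"
```

```text
[ 0.50665674 -0.24769037  0.13354401]
```

View pics/sw_c.png

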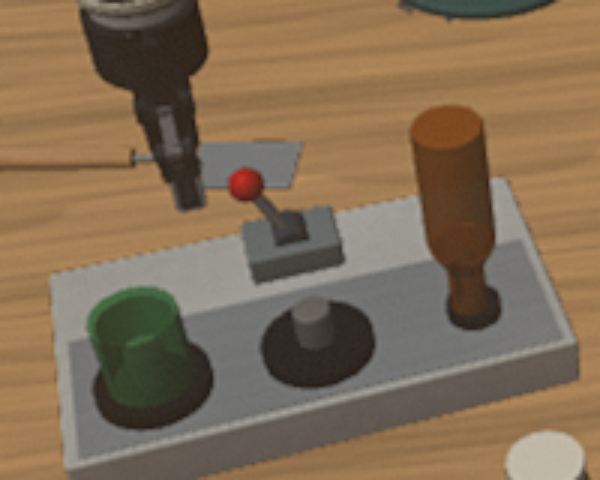

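>>> {"op": "carry_out", "data": {
  "series": "0 0 -.009 0;-.001 .0064 0 0;-.001 .0064 0 0;-.001 .0064 0 0;-.001 .0064 0 0;-.001 .0064 0 0;-.001 .0064 0 0;-.001 .0064 0 0;-.001 .0064 0 0;-.001 .0064 0 0;-.001 .0064 0 0;0 0 0 0"
}}

```text
time: 18.73
tool_pos: [0.4953, -0.1824, 0.1228]
tcp_rot: [-2.037, -2.391, -0.0]
wrist_force: [-0.2, -0.2, 0.1]
width: -0.0
grip_force: 0.0
```

>>> {"op": "carry_out", "data": {
  "series": "-.0006 .004 0 0;-.0003 .002 0 0;0 0 0 0"
}}

```text
time: 19.1
tool_pos: [0.4951, -0.1794, 0.1231]
tcp_rot: [2.034, 2.389, -0.004]
wrist_force: [0.4, -9.1, -3.1]
width: -0.007
grip_force: 4.3
```

>>> {"op": "carry_out", "data": {
  "series": ".001 -.01 0 0;.003 -.02 0 0;.003 -.02 0 0;0 0 .04 0;0 0 .05 0;0 0 .05 0;0 0 0 0;0 0 0 0"
}}

```text
time: 20.1
tool_pos: [0.5017, -0.228, 0.2629]
tcp_rot: [-2.039, -2.39, -0.0]
wrist_force: [-0.6, -0.5, 0.3]
width: -0.004
grip_force: 0.0
```

```bash
python3 -c "
from h import *
im,P=cloud('scene');h=cv2.cvtColor(im,cv2.COLOR_BGR2HSV)
m=((h[...,0]<6)|(h[...,0]>174))&(h[...,1]>170)&(np.hypot(P[...,0]-.5,P[...,1]+.18)<.07)&(P[...,2]>.09)
print(m.sum(),P[m].mean(0),P[m].min(0),P[m].max(0))
a=im[160:320,80:280];cv2.imwrite('pics/end_c.png',cv2.resize(a,None,fx=3,fy=3))"
```

```text
76 [ 0.49754884 -0.15453299  0.13091301] [ 0.48762166 -0.16569306  0.11773659] [ 0.5047006  -0.14351264  0.13908378]
```

View pics/end_c.png

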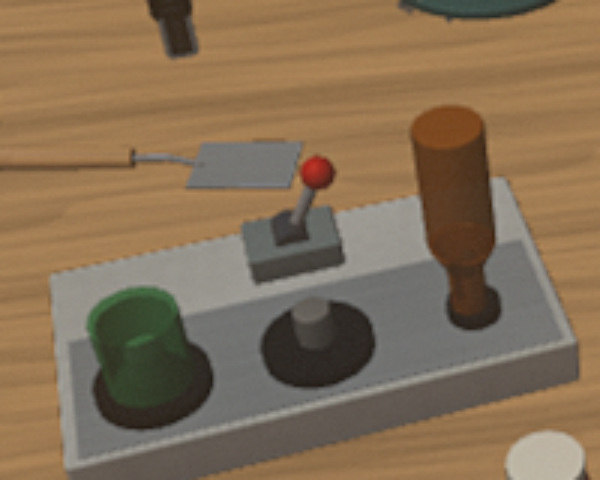

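```bash
python3 -c "
from h import *
print(bot.finish_job())"
```

```text
the job is handed in; nothing more can be done
None
```

The amber bottle now stands upside down on the slim peg, with its mouth on the black collar; I let go only once it was resting there. I then pushed the red lever over until it met its stop, left the other items alone as far as the pictures show, and handed the job in at about 20 s; no verdict came back.

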